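# Weigh a sample canister on the hand scale

### The job

Take the hand scale from its fork stand, hook it under the bail of the metal canister and raise it gently until the canister just clears the bench, about one centimetre and never as much as two and a half, and hold it hanging still there for a couple of seconds. Then lower it gently so that it stands where it stood, unhook it and hang the scale back in its stand. Lift the canister by the scale only, and leave the other things on the bench alone.

Things in the scene. Friction and masses are not known exactly. Their poses are not given: they have to be found in the camera images.
- scale: Sprung hand scale, loose, 200 g, upright, hung in the stand by its black round flange (68 mm across, z 0 to 8 mm). Origin: centre of the flange's underside; z up; x to the hook's open side. Above: black square grip 26 x 26 mm, z 8 to 58, faces square to x and y: grasp it from above. Below: round barrel 28 mm across, z -75 to 0, and a steel rod with a J-hook.
- scale_hook (a joint): How far the hook is drawn out of the barrel against the spring, m: 0 unloaded (at its upper stop), 0.062 at most (lower stop). Drawing starts at about 0.7 N of load, then takes 140 N per m (14 N per 100 mm); a load of W newtons draws it about (W - 0.7)/140 m, damped (it settles in about 0.3 s).
- hook_seat (a point): The hook's seat (upper side of its bottom bend) on the scale's axis, z -127 mm from the flange's underside when unloaded; moves with the hook. J-hook of 6 mm bar in the scale's x-z plane, x -17 to 17: underside 6 mm below the seat, back at x -14, tip at x 14 with its top 11 mm above the seat, rod end 40 mm above the seat. The mouth is open to +x above the tip.
- canister: Metal sample canister, loose, weight not known beforehand (0.25 to 0.8 kg). Round, 72 mm across, flat lid at 55 mm height. A fixed bail of 6 mm bar arches over it in its y-z plane: legs at y -32 and 32 mm, upright to z 70, then sloping to y -14 and 14 at z 87 and to a peak in the middle. Origin: centre of its underside; z up. Either side of the bail may be hooked.
- bail_top (a point): Centre of the bail's bar at its peak, 90 mm above the canister's underside on its axis; the bar's underside there is at 87 mm, 32 mm above the lid.
- stand: Fork stand, fixed: base plate 150 x 110 x 12 mm; column 143 mm high behind the slot (x 76 to 100 mm); two level steel arms 16 mm wide, tops at 155 mm, with a 46 mm slot between them open to the stand's -x side (arms from x -36 mm back to the column). Origin: on the bench under the slot's hanging point; z up.
- stand_slot (a point): Where the scale hangs: middle of the slot, level with the arms' tops, 155 mm above the bench. The flange's underside rests here. The scale comes out by being raised a little and moved along the stand's -x, and goes back the same way.
- wash_bottle: Bystander: clear bottle, 60 mm across, 130 mm high. Origin: centre of its underside.
- foam_box: Bystander: open white box 80 x 120 x 70 mm. Origin: centre of its underside.
- blue_can: Bystander: blue can, 66 mm across, 120 mm high. Origin: centre of its underside.
There are look-alikes about, which are no part of the job. Of the things shaped like the stand, the grey one is meant.

How it is judged:
By the outcome, as a careful person would: the job done as asked, in the order asked, and still so for the second after the job is handed in, with the robot touching nothing.
It also fails if it takes over 72 s, if anything falls off the work surface, if the arm or the gripper's body presses on something with over 40 N, if the wrist force passes 120 N, or if a joint passes its speed limit or range.

### The arm

A 7-joint arm with a two-finger parallel gripper is mounted at the origin on the work surface. World frame = base frame: x ahead of the robot, y to its left, z up, the work surface at z = 0. Lengths are in m, angles in rad, forces in N, time in s.
With the tool pointing down it reaches from about 0.425 to 0.925 m from the base axis. Payload 6.8 kg.
Tool frame: the origin (TCP) lies on the centre line of the jaws, within the pads' length; the fingertips stand 25 mm ahead of it and the grasp point (between the pads) lies 6 mm ahead of it; z points along the fingers, y is the direction in which the jaws open and shut (so a half turn about z gives the same grasp; the last joint's range is limited). The gripper opens to 85 mm and grips with 20 to 120 N. Pads are 22 mm wide; open, the fingers measure 114 mm over their backs; the gripper's body (76 mm by 85 mm) begins 54 mm behind the grasp point. The pads swing forward as they close: fully open they stand 13 mm farther back than shut.
Start: joints at [1.182, 0.477, 0.022, 1.555, -0.011, 1.109, -0.083], TCP at [0.187, -0.649, 0.256] pointing down, gripper open.
Joint ranges: [-2.96, 2.96], [-0.34, 2.1], [-1.41, 1.46], [0.24, 2.44], [-1.37, 4.51], [0.17, 1.92], [-2.96, 2.96]. Speed limits (rad/s): [2.39, 2.39, 3.14, 3.14, 3.14, 3.14, 3.14].

### API

Orientations are given as a unit quaternion [w, x, y, z].
In Python, from station import status, cams, order, models gives the robot as it stands.
- The arm moves only by the tool move_arm, never from a script. Its argument "steps" is one flat list of numbers, 7 for each row, row after row: the gripper's target within -1 to 1 (fully open at 1, half-way at 0, shut at -1), then the shift along the world's x, y, z in cm, then the turn, a rotation vector about the world's x, y, z in degrees. A call has 1 to 8 rows; each row shifts and turns the commanded pose from where the row before left it; what a row does not reach is not made up. A row lasts 1/10 s, in which the tool goes at most 50 mm and 8.59 degrees, less where a joint would pass 70% of its speed; a pose out of reach is approached as far as the arm can. A call with a gripper value outside its range is refused whole. The fingers move at their own pace and stop on an object; "newtons" is the grip in N (left out, the last holds). Time passes only in rows, so rows that do not move let the fingers close. It gives the time, the measured TCP pose, the force and the opening at its end, in the units of the state.
- status.get_obs(): the state, without advancing time (a new reading comes with each control period).
- cams.read_camera(name): name is "side" or "top"; returns a dict with "pixels" (420x560x3 uint8, red, green, blue), "mtx" (3x3 intrinsics, pixels), "T" (4x4, takes a point from camera to world coordinates). Camera axes: x right, y down, z forward; pixel columns grow to the right and rows downward; lengths in m; the calibration is good to about 2 mm. A picture is of the moment at which its call begins. There is no depth.
- order.hand_in(): hands the job in, once; it reports no verdict.
Trained networks look in the newest picture that a camera, given by its name, has taken for a name from the list of things; names that differ only in an ending like _2 or _b are one class to them, and where a whole thing is asked for, a point or a joint stands for the part that bears it (a point fixed in the world has none). Each returns a list of dicts, best first, with "score" (0 to 1); they miss things now and then, are a little off and sometimes report something else, mostly with a low value. They report only what shows in the picture. A call takes as long as a camera call. They do not tell look-alikes from the thing itself.
- models.silhouettes(camera, query): "region" (420x560 bool, what is visible of it) and "box" ([centre column, centre row, width, height] in pixels, round what is visible of it).
- models.place_of(camera, query): "position" ([row, column] in pixels: a listed point, or the origin of a listed thing).
The state is a dict: "t": time; "q": joint angles; "joint_vel": joint speeds; "joint_torque": joint torques, N m; "eef_pos": TCP position; "tool_rot": TCP orientation; "contact_force": force on the tool from outside, world axes, zero at the start; "torque": the same for the moment, N m; "gripper_width": opening from 0.0 (shut) to 1.0 (fully open).
Only numpy, scipy, OpenCV 4.12 (cv2) and the standard library are available. Lean on these libraries where they do the work, as an engineer would, in place of code of your own. Each camera call takes 0.05 s, during which the arm holds its last target.

## Working session

There is one attempt and no reset: what is moved stays moved. The work goes in short steps, Python scripts to look and compute and a tool call to move; the robot and the scene stay as the last step left them, time stands still between calls to the robot, and variables do not carry over. Pictures are saved under pics/ and viewed, and the job is handed in when it is done.

Besides the shell and the picture viewer there is one more tool, called after "Request:" by a JSON object that holds its "api" and its "payload". move_arm: Moves the arm, as the interface text tells. Its arguments: {"type":"object","properties":{"steps":{"type":"array"},"newtons":{"type":"number"}},"required":["steps"]}

```bash
ls; mkdir -p pics; python3 - <<'E'
from station import status,cams,models
import cv2
print(status.get_obs())
for n in("side","top"):
    d=cams.read_camera(n); cv2.imwrite(f"pics/{n}0.png",d["pixels"][:,:,::-1]); print(n,d["mtx"].round(1).tolist(),d["T"].round(3).tolist())
    for q in("scale","canister","stand","hook_seat","bail_top","stand_slot"):
        print(q,[(r["position"],round(r["score"],2)) for r in models.place_of(n,q)])
E
```

```text
pics
{'t': 0.0, 'q': array([ 1.18193302,  0.47780243,  0.0223469 ,  1.55646673, -0.01149809,
        1.10927321, -0.08307705]), 'joint_vel': array([ 0.00194529, -0.00062853, -0.00126766, -0.00042973, -0.00041073,
        0.00014981,  0.00082701]), 'joint_torque': array([-6.20624705e-04, -5.96461523e+01,  1.60761159e+00, -2.81202757e+01,
        1.24368514e-02,  9.24271240e-03,  3.87631516e-06]), 'eef_pos': array([ 0.1868677 , -0.64804899,  0.25531779]), 'tool_rot': array([-8.89221443e-04,  9.90159536e-01,  1.39940217e-01, -1.96639915e-04]), 'contact_force': array([ 0.47547893, -0.45958567, -0.0793997 ]), 'torque': array([ 0.02606337, -0.00480487, -0.07871498]), 'gripper_width': 1.001453709642906}
side [[527.6, 0.0, 278.7], [0.0, 527.6, 202.8], [0.0, 0.0, 1.0]] [[-0.88, -0.283, 0.382, 0.016], [-0.475, 0.545, -0.691, 1.111], [-0.013, -0.789, -0.614, 0.964], [0.0, 0.0, 0.0, 1.0]]
scale [([195.5, 269.7], 0.67), ([164.8, 332.0], 0.63)]
canister [([164.5, 333.5], 0.71)]
stand [([300.4, 326.7], 0.85), ([211.0, 389.3], 0.83), ([286.3, 218.5], 0.77), ([241.8, 275.3], 0.6), ([376.2, 267.2], 0.6)]
hook_seat []
bail_top [([140.9, 331.0], 0.58), ([212.1, 212.3], 0.4)]
stand_slot [([252.6, 332.6], 0.95), ([237.6, 212.1], 0.93), ([197.9, 271.0], 0.9), ([329.5, 264.5], 0.63), ([165.8, 400.2], 0.61)]
top [[513.8, 0.0, 284.9], [0.0, 513.8, 206.7], [0.0, 0.0, 1.0]] [[-0.02, -0.994, 0.106, 0.419], [-1.0, 0.019, -0.012, 0.154], [0.01, -0.106, -0.994, 1.365], [0.0, 0.0, 0.0, 1.0]]
scale [([208.1, 262.1], 0.77), ([130.1, 410.3], 0.37)]
canister [([206.0, 426.7], 0.74)]
stand [([298.2, 225.4], 0.98), ([200.4, 187.4], 0.98), ([308.5, 377.0], 0.82), ([286.8, 124.0], 0.82), ([213.1, 267.1], 0.62)]
hook_seat []
bail_top [([202.1, 437.6], 0.98)]
stand_slot [([301.3, 216.3], 0.87), ([293.8, 109.1], 0.87), ([192.9, 181.1], 0.7), ([207.7, 264.6], 0.64)]
```

View pics/side0.png

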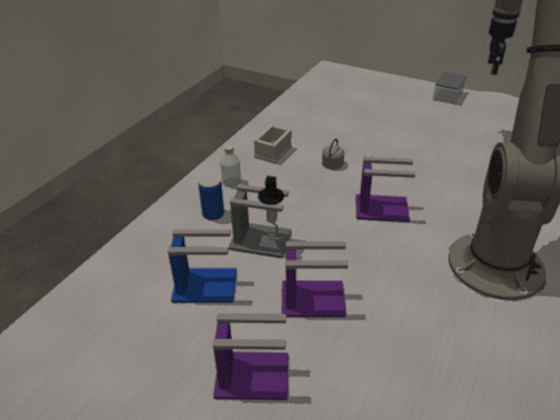

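View pics/top0.png

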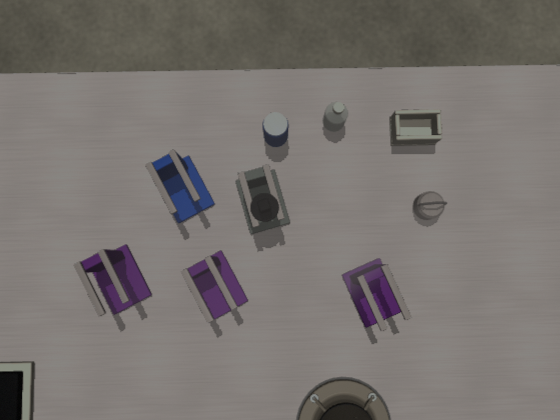

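The only scale-like object is at side (271,190) / top (264,207), hung in the grey stand. The look-alike stands are blue at top (180,185) and purple at (112,280), (215,286) and (376,293). The only canister is at top (429,205) / side (333,155). I'll check close crops next.

```bash
cat > h.py <<'E'
import numpy as np,cv2
from station import status,cams,models
def cam(n):
    d=cams.read_camera(n); return d
def ray(d,u,v):
    r=d["T"][:3,:3]@np.linalg.inv(d["mtx"])@np.array([u,v,1.]); return d["T"][:3,3],r/np.linalg.norm(r)
def at_z(d,u,v,z):
    o,r=ray(d,u,v); return o+r*(z-o[2])/r[2]
def proj(d,p):
    T=np.linalg.inv(d["T"]); p=np.atleast_2d(p); c=p@T[:3,:3].T+T[:3,3]; c=c@d["mtx"].T; return c[:,:2]/c[:,2:]
def tri(d1,p1,d2,p2):
    (o1,a),(o2,b)=ray(d1,*p1),ray(d2,*p2)
    s=np.linalg.lstsq(np.c_[a,-b],o2-o1,rcond=None)[0]; x,y=o1+s[0]*a,o2+s[1]*b
    return (x+y)/2,np.linalg.norm(x-y)
def crop(d,c,r,w,h,k,fn,pts=None):
    I=d["pixels"][:,:,::-1][r:r+h,c:c+w]; I=cv2.resize(I,None,fx=k,fy=k,interpolation=cv2.INTER_CUBIC)
    if pts is not None:
        for u,v in pts: cv2.circle(I,(int((u-c+.5)*k),int((v-r+.5)*k)),2,(0,0,255),-1)
    cv2.imwrite(fn,I)
E
python3 - <<'E'
from h import *
t=cam("top");s=cam("side")
crop(t,225,155,80,90,6,"pics/t_sc.png");crop(s,220,165,90,95,6,"pics/s_sc.png")
a=t["pixels"][180:235,400:460][:,:,::-1];b=s["pixels"][130:175,310:358][:,:,::-1]
a=cv2.resize(a,(480,440),interpolation=2);b=cv2.resize(b,(300,281),interpolation=2)
o=np.zeros((440,780,3),np.uint8);o[:,:480]=a;o[:281,480:]=b;cv2.imwrite("pics/can.png",o)
for n,q in(("bail",((437.6,202.1),(331,140.9))),("scale",((262.1,208.1),(269.7,195.5))),("slot",((264.6,207.7),(271,197.9)))):
    print(n,tri(t,q[0],s,q[1]))
for q in("scale","canister"):
  for n in("top","side"):
    print(q,n,[(np.round(r["box"],1).tolist(),round(r["score"],2)) for r in models.silhouettes(n,q)])
E
```

```text
bail (array([ 0.56471688, -0.24375228,  0.0832979 ]), np.float64(0.01122362550979083))
scale (array([0.54646772, 0.19415188, 0.164542  ]), np.float64(0.004451866540678023))
slot (array([0.54758102, 0.18813761, 0.15263213]), np.float64(0.002315268986398565))
scale top [([262.9, 207.8, 30.7, 27.1], 0.56)]
scale side [([268.2, 204.7, 26.0, 57.5], 0.9), ([330.4, 155.6, 21.0, 28.7], 0.2)]
canister top [([429.0, 206.7, 27.3, 32.5], 0.9), ([274.4, 129.8, 26.2, 33.9], 0.31)]
canister side [([333.3, 155.6, 21.4, 28.1], 0.72)]
```

View pics/t_sc.png

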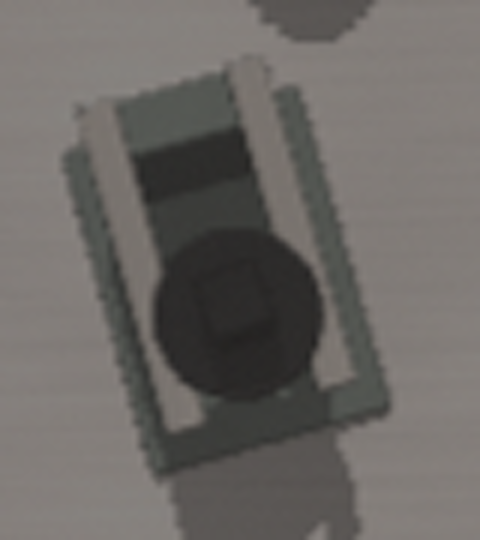

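View pics/s_sc.png

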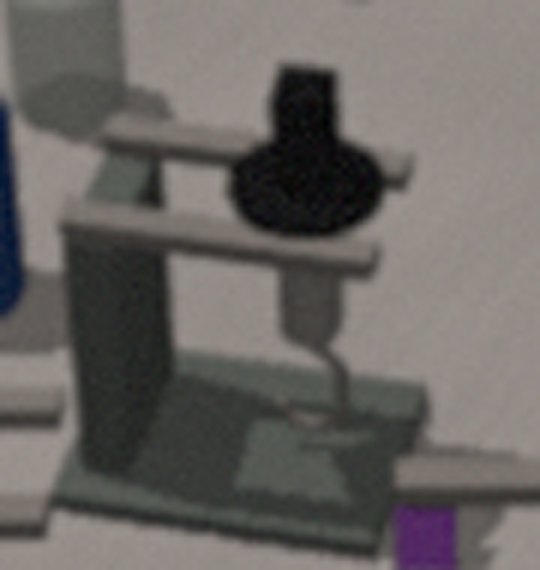

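View pics/can.png

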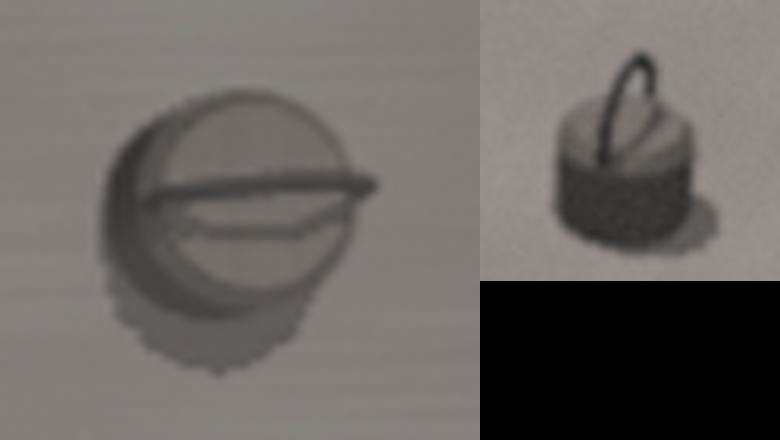

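```bash
python3 - <<'E'
from h import *
t=cam("top");s=cam("side")
P=lambda x,y,z:at_z(t,225+x/6-.5,155+y/6-.5,z)
bl,br,tr,tl=[P(*q,.012) for q in((160,472),(388,410),(295,90),(68,155))]
for a,b in((bl,tl),(br,tr),(br,bl),(tr,tl)): d=b-a;print(np.linalg.norm(d),np.degrees(np.arctan2(d[1],d[0])))
A=[P(*q,.155) for q in((165,430),(203,418),(320,390),(357,375))]
B=[P(*q,.155) for q in((82,100),(118,98),(228,58),(268,62))]
for a in A+B: print(a.round(4))
print("tip mid",np.mean(A,0))
d=A[0]-A[3];print(np.linalg.norm(d),np.degrees(np.arctan2(d[1],d[0])))
# flange: circle centre at z .163 ; sizes
f=P(238,314,.163);print("flange",f, np.linalg.norm(P(154,314,.163)-P(323,314,.163)))
g=[P(*q,.213) for q in((197,296),(252,262),(272,318),(215,345))]
print("grip top guess",g,np.mean(g,0))
# canister
C=lambda x,y,z:at_z(t,400+x/8-.5,180+y/8-.5,z)
print("lid",C(250,190,.055),np.linalg.norm(C(145,190,.055)-C(352,190,.055)))
a=C(375,185,.07);b=C(148,200,.07);print(a,b,(a+b)/2, np.linalg.norm(a-b),np.degrees(np.arctan2(*(b-a)[:2]*[1,-1])))
E
```

```text
0.14656773940675596 15.372728090703939
0.14839414899058725 14.960048789419133
0.10368579286920601 104.11184390866828
0.10473050916747792 105.12160463303213
[0.5031 0.218  0.155 ]
[0.5075 0.203  0.155 ]
[0.5177 0.1568 0.155 ]
[0.5233 0.1421 0.155 ]
[0.635  0.2491 0.155 ]
[0.6356 0.2348 0.155 ]
[0.6509 0.1909 0.155 ]
[0.649 0.175 0.155]
tip mid [0.51290364 0.17996776 0.155     ]
0.07847489661485088 104.91530879147398
flange [0.54750522 0.18833992 0.163     ] 0.06618969174531862
grip top guess [array([0.54925819, 0.20220063, 0.213     ]), array([0.56172843, 0.18133517, 0.213     ]), array([0.54040407, 0.17418096, 0.213     ]), array([0.53063696, 0.19572616, 0.213     ])] [0.54550691 0.18836073 0.213     ]
lid [ 0.5600326  -0.23699265  0.055     ] 0.06674731434623375
[ 0.55924874 -0.27244854  0.07      ] [ 0.5558497  -0.19986025  0.07      ] [ 0.55754922 -0.2361544   0.07      ] 0.07266783637995959 -177.31901530152092
```

```bash
cat >> h.py <<'E'
def R(y): c,s=np.cos(y),np.sin(y); return np.array([[c,-s,0],[s,c,0],[0,0,1.]])
HOOK=[(0,0,-.087),(-.014,0,-.099),(-.014,0,-.127),(-.008,0,-.130),(0,0,-.130),(.008,0,-.130),(.014,0,-.126),(.014,0,-.116)]
def dense(l,n=8): return np.vstack([np.linspace(l[i],l[i+1],n) for i in range(len(l)-1)])
SQ=lambda z,h=.013:[(h,h,z),(-h,h,z),(-h,-h,z),(h,-h,z),(h,h,z)]
BAIL=[(0,-.032,.055),(0,-.032,.07),(0,-.014,.087),(0,0,.090),(0,.014,.087),(0,.032,.07),(0,.032,.055)]
E
python3 - <<'E'
from h import *
t=cam("top");s=cam("side")
o=np.array([.5476,.1888,.155])
rows=[]
for y in (-15,0,15,30,45):
    r=R(np.radians(y))
    pts=o+dense(HOOK,4)@r.T
    crop(s,255,165,40,85,5,"/tmp/a.png",proj(s,pts)); a=cv2.imread("/tmp/a.png"); 
    crop(t,245,190,40,40,5,"/tmp/b.png",proj(t,o+np.array(SQ(.058))@r.T)); b=cv2.imread("/tmp/b.png")
    rows.append(np.vstack([a[150:],b]))
crop(s,255,165,40,85,5,"/tmp/a.png");crop(t,245,190,40,40,5,"/tmp/b.png")
im=np.hstack(rows[:5]); im=cv2.convertScaleAbs(im,alpha=2); im=cv2.resize(im,(800,int(im.shape[0]*800/im.shape[1]))); cv2.imwrite("pics/yaw.png",im)
a=cv2.imread("/tmp/a.png")[150:];b=cv2.imread("/tmp/b.png");
g=cv2.resize(t["pixels"][190:225,245:285][:,:,::-1],(480,420),interpolation=2); g=cv2.convertScaleAbs(g,alpha=4,beta=-80)
h=cv2.resize(s["pixels"][205:245,260:290][:,:,::-1],(315,420),interpolation=2);h=cv2.convertScaleAbs(h,alpha=2,beta=-60)
cv2.imwrite("pics/g.png",np.hstack([g,h]))
E
```

```text
(no output)
```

View pics/yaw.png

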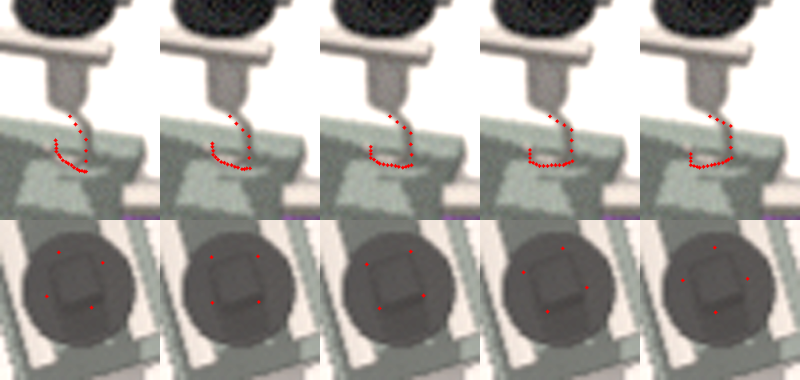

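View pics/g.png

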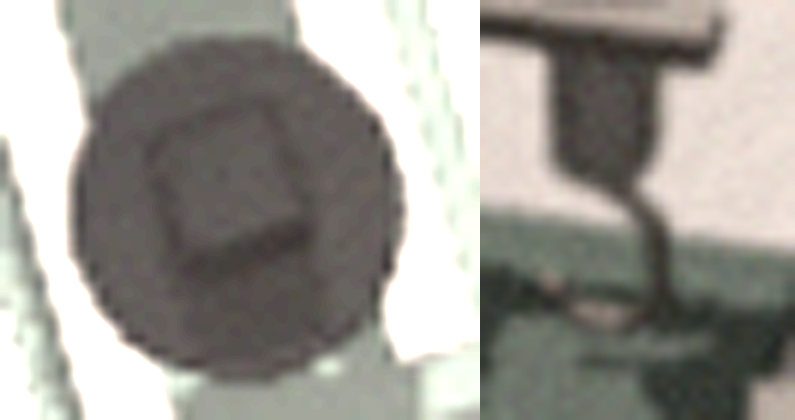

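Checks agree: the stand's slot from the arm tips is (0.548, 0.189) and the flange is at (0.5475, 0.188), with stand and scale yaw at about 15° and the hook opening towards the column. The canister is at about (0.559, -0.237) with a bail yaw of about 3°. I'm moving to above the scale now.

Request:
{"api": "move_arm", "payload": {"steps": [1,3.5,3.5,0.5,0,0,0,1,3.5,3.5,0.5,0,0,0,1,3.5,3.5,0.5,0,0,0,1,3.5,3.5,0.5,0,0,0,1,3.5,3.5,0.5,0,0,0,1,3.5,3.5,0.5,0,0,0,1,3.5,3.5,0.5,0,0,0,1,3.5,3.5,0.5,0,0,0], "newtons": 60}}

```text
t: 2.0
eef_pos: [0.4682, -0.367, 0.2968]
tool_rot: [0.0, 0.99, 0.14, 0.0]
contact_force: [0.4, -0.6, 0.1]
gripper_width: 1.0
```

Request:
{"api": "move_arm", "payload": {"steps": [1,1,4.7,0,0,0,0,1,1,4.7,0,0,0,0,1,1,4.7,0,0,0,0,1,1,4.7,0,0,0,0,1,1,4.7,0,0,0,0,1,1,4.7,0,0,0,0,1,1,4.7,0,0,0,0,1,1,4.7,0,0,0,0]}}

```text
t: 2.8
eef_pos: [0.5472, 0.0092, 0.2967]
tool_rot: [0.0, 0.99, 0.14, 0.0]
contact_force: [0.7, 0.3, -0.9]
gripper_width: 0.999
```

```bash
cat > st.py <<'E'
from station import status
import numpy as np
o=status.get_obs(); q=o["tool_rot"]
from scipy.spatial.transform import Rotation as Ro
M=Ro.from_quat([q[1],q[2],q[3],q[0]]).as_matrix()
print("t",round(o["t"],2),"p",o["eef_pos"].round(4),"yaw",np.degrees(np.arctan2(M[1,0],M[0,0])).round(2),"zaxis",M[:,2].round(4),"F",o["contact_force"].round(2),"w",round(float(o["gripper_width"]),3),"q",o["q"].round(2))
E
python3 st.py
```

```text
t 2.8 p [0.5472 0.0092 0.2967] yaw 16.07 zaxis [ 8.e-04 -2.e-04 -1.e+00] F [ 0.73  0.32 -0.88] w 0.999 q [ 0.16  0.25 -0.34  1.8   0.09  1.11 -1.51]
```

Request:
{"api": "move_arm", "payload": {"steps": [1,0,4.5,0,0,0,-1,1,0,4.5,0,0,0,0,1,0,4.5,0,0,0,0,1,0,4.5,0,0,0,0,1,0,0,0,0,0,0,1,0,0,0,0,0,0]}}

```text
t: 3.4
eef_pos: [0.5467, 0.1886, 0.2962]
tool_rot: [-0.0, 0.991, 0.133, -0.0]
contact_force: [0.6, -0.7, -0.4]
gripper_width: 0.998
```

```bash
python3 st.py; python3 - <<'E'
from h import *
t=cam("top");s=cam("side")
crop(t,220,150,90,90,5,"/tmp/a.png");crop(s,215,100,110,110,4,"/tmp/b.png")
a=cv2.imread("/tmp/a.png");b=cv2.imread("/tmp/b.png")[:450,:350+0]
b=cv2.resize(cv2.imread("/tmp/b.png"),(345,450));b=cv2.resize(cv2.imread("/tmp/b.png"),(345,345))
o=np.zeros((450,795,3),np.uint8);o[:,:450]=a;o[:345,450:]=b;cv2.imwrite("pics/over.png",o)
E
```

```text
t 3.4 p [0.5467 0.1886 0.2962] yaw 15.25 zaxis [-2.e-04  0.e+00 -1.e+00] F [ 0.63 -0.71 -0.41] w 0.998 q [-0.1   0.32 -0.42  1.72  0.14  1.13 -1.87]
```

View pics/over.png

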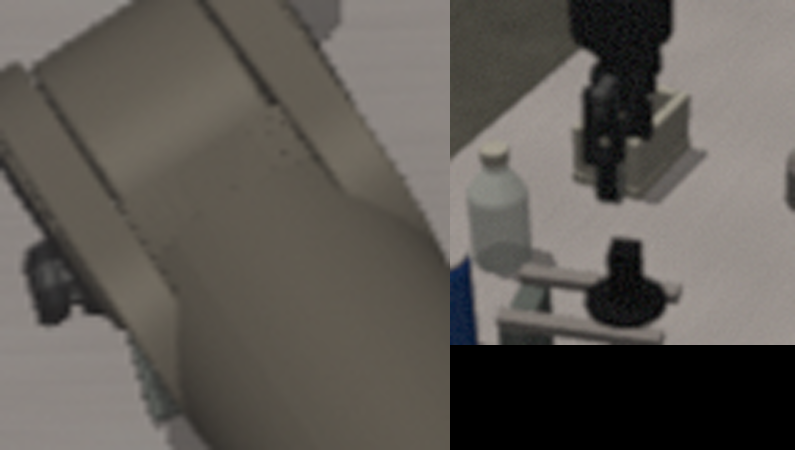

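Request:
{"api": "move_arm", "payload": {"steps": [1,0.05,0,-2,0,0,0,1,0,0,-2,0,0,0,1,0,0,-2,0,0,0,1,0,0,-2,0,0,0,1,0,0,-1.2,0,0,0,1,0,0,-1,0,0,0,1,0,0,0,0,0,0]}}

```text
t: 4.2
eef_pos: [0.5472, 0.1864, 0.1933]
tool_rot: [0.0, 0.991, 0.131, -0.001]
contact_force: [0.1, 0.2, 0.1]
gripper_width: 0.996
```

```bash
python3 st.py; python3 - <<'E'
from h import *
s=cam("side")
crop(s,210,110,110,130,4,"pics/pre.png")
E
```

```text
t 4.2 p [0.5472 0.1864 0.1933] yaw 15.02 zaxis [-1.7e-03 -9.0e-04 -1.0e+00] F [0.1  0.17 0.07] w 0.996 q [-0.12  0.42 -0.4   1.83  0.2   0.93 -1.92]
```

View pics/pre.png

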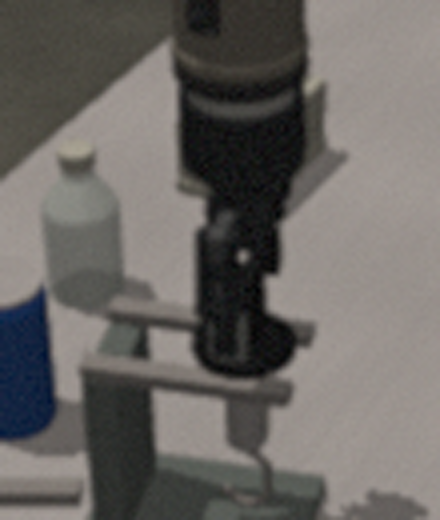

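Request:
{"api": "move_arm", "payload": {"steps": [1,0,0.2,0,0,0,0,-0.2,0,0,0,0,0,0,-1,0,0,0,0,0,0,-1,0,0,0,0,0,0,-1,0,0,0,0,0,0,-1,0,0,0,0,0,0,-1,0,0,0,0,0,0,-1,0,0,0,0,0,0]}}

```text
t: 5.05
eef_pos: [0.5479, 0.1895, 0.1947]
tool_rot: [-0.0, 0.991, 0.131, 0.0]
contact_force: [0.3, -0.1, 3.5]
gripper_width: 0.299
```

```bash
python3 st.py
```

```text
t 5.05 p [0.5479 0.1895 0.1947] yaw 15.09 zaxis [ 8.e-04  1.e-04 -1.e+00] F [ 0.3  -0.07  3.47] w 0.299 q [-0.12  0.42 -0.4   1.83  0.2   0.94 -1.92]
```

Request:
{"api": "move_arm", "payload": {"steps": [-1,0,0,0.4,0,0,0,-1,0,0,0.4,0,0,0,-1,0,0,0.4,0,0,0,-1,0,0,0,0,0,0,-1,0,0,0,0,0,0]}}

```text
t: 5.55
eef_pos: [0.5475, 0.1894, 0.2063]
tool_rot: [0.0, 0.991, 0.131, 0.0]
contact_force: [-1.1, 0.2, -3.2]
gripper_width: 0.305
```

```bash
python3 st.py; python3 - <<'E'
from h import *
s=cam("side")
o=np.array([.5478,.1892,.167])
crop(s,210,140,110,120,5,"pics/up.png",proj(s,o+dense(HOOK,3)@R(np.radians(15)).T))
E
```

```text
t 5.55 p [0.5475 0.1894 0.2063] yaw 15.09 zaxis [ 1.e-04 -0.e+00 -1.e+00] F [-1.06  0.17 -3.24] w 0.305 q [-0.12  0.41 -0.41  1.82  0.19  0.96 -1.92]
```

View pics/up.png

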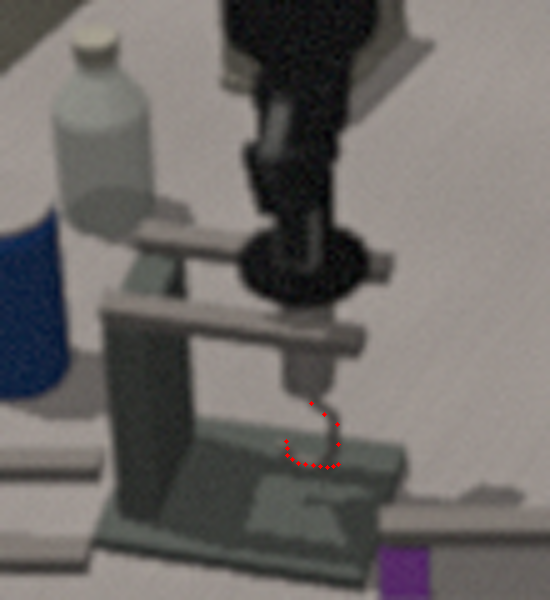

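Request:
{"api": "move_arm", "payload": {"steps": [-1,-1.45,-0.39,0,0,0,0,-1,-1.45,-0.39,0,0,0,0,-1,-1.45,-0.39,0,0,0,0,-1,-1.45,-0.39,0,0,0,0,-1,-1.45,-0.39,0,0,0,0,-1,-1.45,-0.39,0,0,0,0,-1,0,0,0,0,0,0]}}

```text
t: 6.3
eef_pos: [0.4587, 0.1654, 0.206]
tool_rot: [0.001, 0.991, 0.132, -0.001]
contact_force: [-0.4, 0.2, -2.1]
gripper_width: 0.297
```

Request:
{"api": "move_arm", "payload": {"steps": [-1,0,0,2,0,0,0,-1,0,0,3,0,0,0,-1,0,0,3,0,0,0,-1,0,0,3,0,0,0,-1,0,0,2,0,0,-3,-1,0,0,0,0,0,-3,-1,0,0,0,0,0,-3,-1,0,0,0,0,0,-3]}}

```text
t: 7.1
eef_pos: [0.4612, 0.1661, 0.3366]
tool_rot: [-0.0, 1.0, 0.026, 0.0]
contact_force: [-0.9, 0.4, -2.0]
gripper_width: 0.295
```

```bash
python3 st.py; python3 - <<'E'
from h import *
s=cam("side");t=cam("top")
cv2.imwrite("pics/s1.png",s["pixels"][:,:,::-1])
# refine canister: top unobstructed? fit bail overlay in both
best=None
for n,d,c in(("t",t,(400,180,60,55)),("s",s,(310,125,50,55))):
    for y in (-3,3,9):
        pts=np.array([.559,-.2365,0])+dense(BAIL,6)@R(np.radians(y)).T
        crop(d,*c,5,f"/tmp/{n}{y}.png",proj(d,pts))
A=np.hstack([cv2.imread(f"/tmp/t{y}.png")[:,:] for y in(-3,3,9)]);B=np.hstack([cv2.imread(f"/tmp/s{y}.png") for y in(-3,3,9)])
B=cv2.copyMakeBorder(B,0,0,0,A.shape[1]-B.shape[1],0)
o=np.vstack([A,B]);cv2.imwrite("pics/cfit.png",cv2.resize(o,(800,int(o.shape[0]*800/o.shape[1]))))
E
```

```text
t 7.1 p [0.4612 0.1661 0.3366] yaw 2.96 zaxis [ 8.e-04  2.e-04 -1.e+00] F [-0.92  0.44 -2.03] w 0.295 q [-0.07  0.13 -0.43  1.86  0.06  1.17 -2.05]
```

View pics/cfit.png

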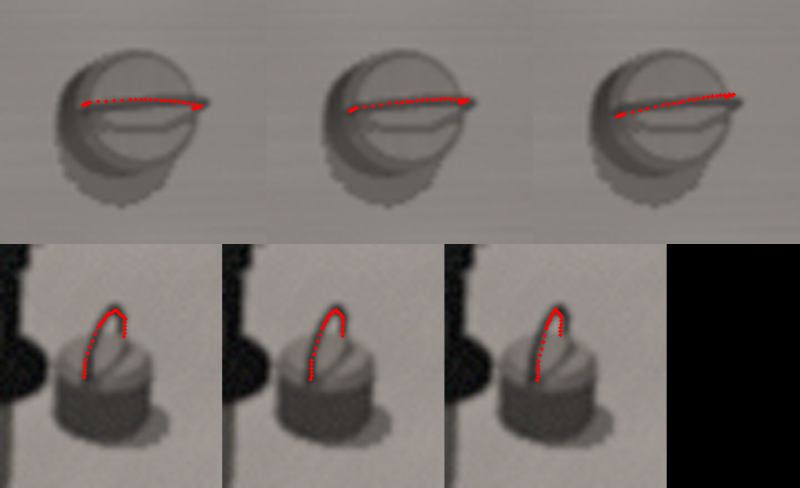

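View pics/s1.png

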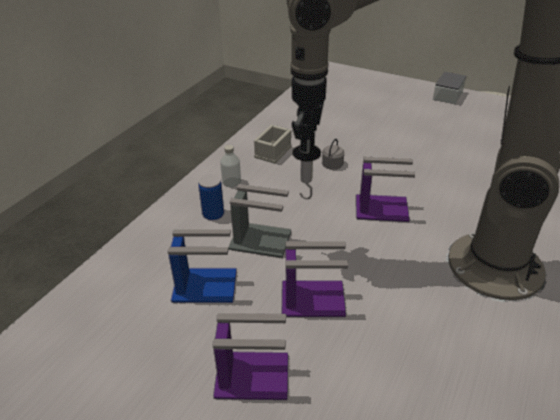

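Request:
{"api": "move_arm", "payload": {"steps": [-1,1.2,-3,0,0,0,0,-1,1,-4.5,0,0,0,0,-1,1,-4.5,0,0,0,0,-1,0.5,-4.5,0,0,0,0,-1,0.5,-4.5,0,0,0,0,-1,0.5,-4.5,0,0,0,0,-1,0,-4.5,0,0,0,0,-1,0,-4.5,0,0,0,0]}}

```text
t: 8.0
eef_pos: [0.5078, -0.1809, 0.3363]
tool_rot: [0.0, 1.0, 0.028, 0.0]
contact_force: [1.4, 0.1, -1.3]
gripper_width: 0.294
```

Request:
{"api": "move_arm", "payload": {"steps": [-1,0,-3.5,0,0,0,0,-1,0,-2.4,0,0,0,0,-1,0,0,0,0,0,0,-1,0,0,0,0,0,0]}}

```text
t: 8.4
eef_pos: [0.5077, -0.2382, 0.3359]
tool_rot: [-0.0, 1.0, 0.027, -0.0]
contact_force: [-0.4, 0.5, -2.0]
gripper_width: 0.298
```

```bash
python3 st.py
```

```text
t 8.4 p [ 0.5077 -0.2382  0.3359] yaw 3.09 zaxis [-4.e-04  5.e-04 -1.e+00] F [-0.41  0.53 -2.04] w 0.298 q [ 0.42  0.23 -0.12  1.73  0.03  1.19 -1.22]
```

Request:
{"api": "move_arm", "payload": {"steps": [-1,0,0,-1.5,0,0,0,-1,0,0,-2,0,0,0,-1,0,0,-2,0,0,0,-1,0,0,-2,0,0,0,-1,0,0,-1.5,0,0,0,-1,0,0,-0.5,0,0,0,-1,0,0,0,0,0,0,-1,0,0,0,0,0,0]}}

```text
t: 9.2
eef_pos: [0.5083, -0.2375, 0.2422]
tool_rot: [0.0, 1.0, 0.028, 0.001]
contact_force: [0.7, 0.8, -1.1]
gripper_width: 0.304
```

```bash
python3 st.py; python3 - <<'E'
from h import *
s=cam("side");t=cam("top")
p=status.get_obs()["eef_pos"]
o=np.array([p[0],p[1],p[2]-.0397])
pts=o+dense(HOOK,3)@R(np.radians(3)).T; c=np.array([.5585,-.2375,0])+dense(BAIL,4)@R(np.radians(2)).T
crop(s,300,100,80,85,6,"pics/near_o.png",np.vstack([proj(s,pts),proj(s,c)]))
crop(s,300,100,80,85,6,"/tmp/n.png")
cv2.imwrite("pics/near.png",cv2.resize(np.hstack([cv2.imread("/tmp/n.png"),cv2.imread("pics/near_o.png")]),(800,425)))
crop(t,380,160,90,80,6,"pics/near_t.png")
E
```

```text
t 9.2 p [ 0.5083 -0.2375  0.2422] yaw 3.16 zaxis [ 1.3e-03 -2.0e-04 -1.0e+00] F [ 0.68  0.79 -1.09] w 0.304 q [ 0.42  0.31 -0.12  1.84  0.04  0.99 -1.23]
```

View pics/near.png

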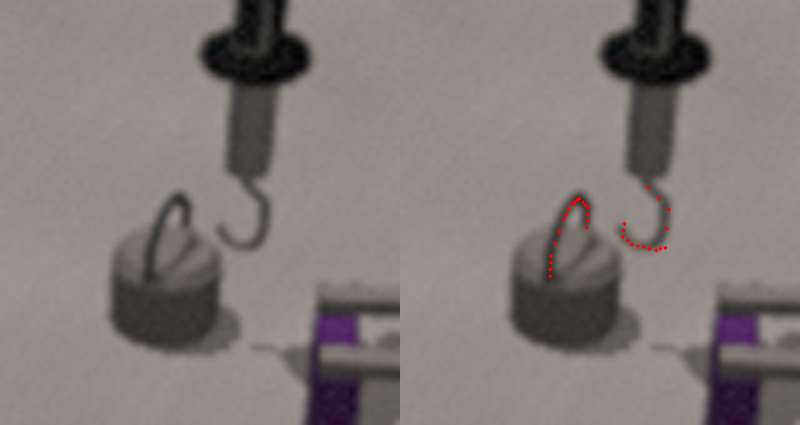

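View pics/near_t.png

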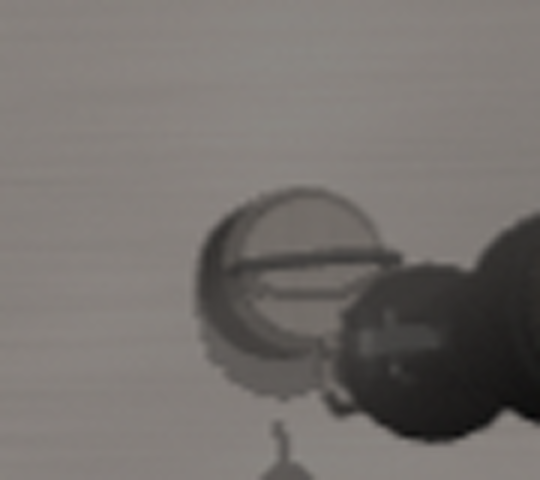

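Request:
{"api": "move_arm", "payload": {"steps": [-1,0,0,-0.5,0,0,0,-1,0.5,0,0,0,0,0,-1,0.8,0,0,0,0,0,-1,0.8,0,0,0,0,0,-1,0.8,0,0,0,0,0,-1,0.4,0,0,0,0,0,-1,0,0,0,0,0,0]}}

```text
t: 10.0
eef_pos: [0.5414, -0.2377, 0.2362]
tool_rot: [-0.0, 1.0, 0.027, 0.0]
contact_force: [0.1, 0.1, -2.7]
gripper_width: 0.3
```

```bash
python3 st.py; cat > look.py <<'E'
import sys
from h import *
s=cam("side");t=cam("top")
p=status.get_obs()["eef_pos"]
o=np.array([p[0],p[1],p[2]-.0397])
pts=o+dense(HOOK,3)@R(np.radians(3)).T; c=np.array([.5585,-.2375,0])+dense(BAIL,4)@R(np.radians(2)).T
crop(s,300,100,80,85,6,"/tmp/o.png",np.vstack([proj(s,pts),proj(s,c)]))
crop(s,300,100,80,85,6,"/tmp/n.png")
cv2.imwrite("pics/"+sys.argv[1]+".png",cv2.resize(np.hstack([cv2.imread("/tmp/n.png"),cv2.imread("/tmp/o.png")]),(800,425)))
E
python3 look.py in1
```

```text
t 10.0 p [ 0.5414 -0.2377  0.2362] yaw 3.13 zaxis [ 2.e-04  2.e-04 -1.e+00] F [ 0.13  0.09 -2.75] w 0.3 q [ 0.4   0.36 -0.12  1.78  0.05  1.   -1.25]
```

View pics/in1.png

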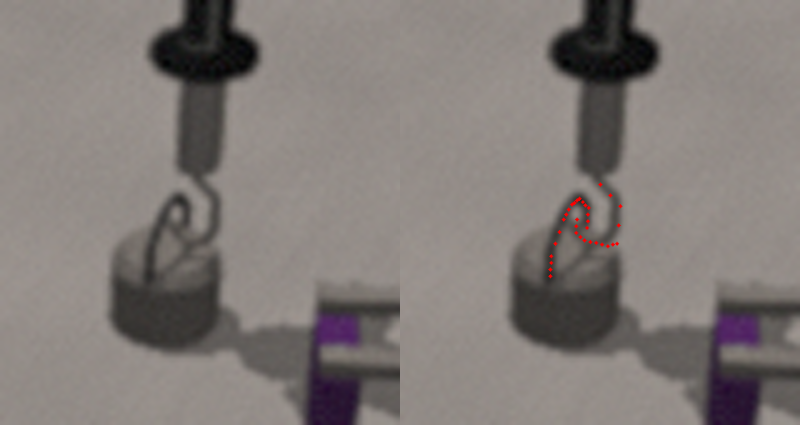

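Request:
{"api": "move_arm", "payload": {"steps": [-1,0.5,0,0,0,0,0,-1,0.5,0,0,0,0,0,-1,0.5,0,0,0,0,0,-1,0.2,0,0,0,0,0,-1,0,0,0,0,0,0]}}

```text
t: 10.6
eef_pos: [0.558, -0.2378, 0.2362]
tool_rot: [-0.0, 1.0, 0.027, 0.0]
contact_force: [-1.2, -0.6, -1.9]
gripper_width: 0.302
```

```bash
python3 st.py; python3 look.py in2
```

```text
t 10.6 p [ 0.558  -0.2378  0.2362] yaw 3.11 zaxis [ 1.e-04  1.e-04 -1.e+00] F [-1.21 -0.61 -1.86] w 0.302 q [ 0.39  0.39 -0.12  1.74  0.05  1.02 -1.26]
```

View pics/in2.png

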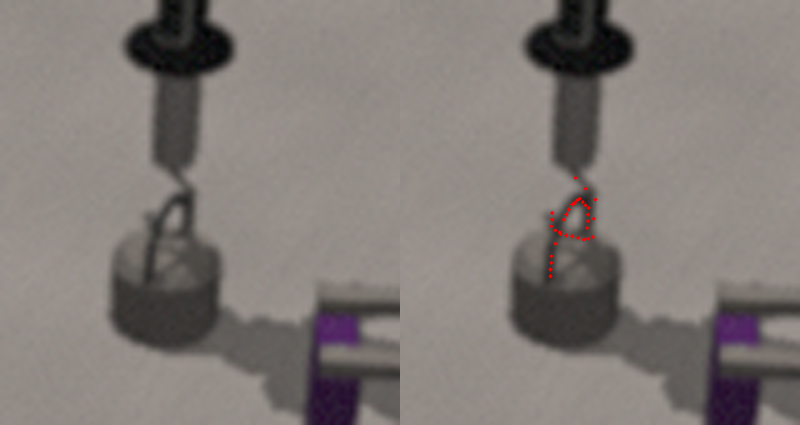

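Request:
{"api": "move_arm", "payload": {"steps": [-1,0,0,0.4,0,0,0,-1,0,0,0.4,0,0,0,-1,0,0,0.4,0,0,0,-1,0,0,0.3,0,0,0,-1,0,0,0.3,0,0,0,-1,0,0,0.3,0,0,0,-1,0,0,0.3,0,0,0,-1,0,0,0,0,0,0]}}

```text
t: 11.5
eef_pos: [0.5576, -0.238, 0.2606]
tool_rot: [0.0, 1.0, 0.027, 0.0]
contact_force: [0.1, -0.9, -3.7]
gripper_width: 0.299
```

```bash
python3 st.py; python3 look.py up1
```

```text
t 11.5 p [ 0.5576 -0.238   0.2606] yaw 3.09 zaxis [ 2.e-04 -1.e-04 -1.e+00] F [ 0.07 -0.87 -3.66] w 0.299 q [ 0.39  0.36 -0.12  1.72  0.05  1.06 -1.26]
```

View pics/up1.png

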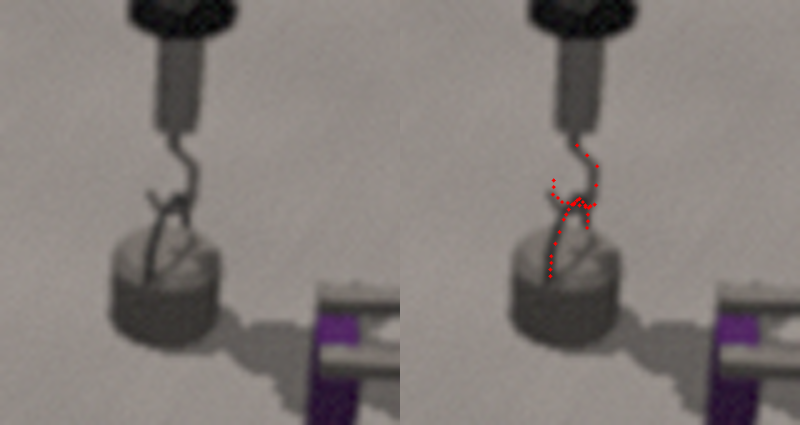

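```bash
cat > trk.py <<'E'
import sys,os
from h import *
s=cam("side");g=cv2.cvtColor(s["pixels"],cv2.COLOR_RGB2GRAY).astype(np.float32)
if not os.path.exists("ref.npy"): np.save("ref.npy",g)
r=np.load("ref.npy")
tpl=cv2.resize(r[148:172,318:348],None,fx=8,fy=8,interpolation=2); sr=cv2.resize(g[130:184,308:358],None,fx=8,fy=8,interpolation=2)
m=cv2.matchTemplate(sr,tpl,cv2.TM_CCOEFF_NORMED); _,sc,_,(x,y)=cv2.minMaxLoc(m)
c=np.array([.5585,-.2375,.03]);k=proj(s,[c,c+[0,0,.01]]);
du,dv=x/8-10,y/8-18
print("shift px",du,dv,"score",round(float(sc),3),"1cm=",(k[1]-k[0]).round(2),"rise mm",round(dv/(k[1]-k[0])[1]*10,1))
crop(s,300,100,80,85,6,"pics/"+sys.argv[1]+".png")
E
python3 trk.py r0; python3 trk.py r1
```

```text
shift px 0.0 0.0 score 1.0 1cm= [ 0.16 -2.61] rise mm -0.0
shift px 0.0 0.0 score 0.998 1cm= [ 0.16 -2.61] rise mm -0.0
```

Request:
{"api": "move_arm", "payload": {"steps": [-1,0,0,0.2,0,0,0,-1,0,0,0.2,0,0,0,-1,0,0,0.2,0,0,0,-1,0,0,0.2,0,0,0,-1,0,0,0,0,0,0,-1,0,0,0,0,0,0,-1,0,0,0,0,0,0]}}

```text
t: 12.4
eef_pos: [0.5575, -0.2379, 0.2682]
tool_rot: [-0.0, 1.0, 0.027, -0.0]
contact_force: [-0.2, 0.5, -4.7]
gripper_width: 0.294
```

```bash
python3 st.py; python3 trk.py r2
```

```text
t 12.4 p [ 0.5575 -0.2379  0.2682] yaw 3.09 zaxis [-2.e-04  0.e+00 -1.e+00] F [-0.23  0.5  -4.7 ] w 0.294 q [ 0.39  0.36 -0.12  1.71  0.05  1.08 -1.26]
shift px -0.25 0.0 score 0.991 1cm= [ 0.16 -2.61] rise mm -0.0
```

Request:
{"api": "move_arm", "payload": {"steps": [-1,0,0,0.2,0,0,0,-1,0,0,0.2,0,0,0,-1,0,0,0.2,0,0,0,-1,0,0,0,0,0,0,-1,0,0,0,0,0,0,-1,0,0,0,0,0,0]}}

```text
t: 13.05
eef_pos: [0.5575, -0.238, 0.2742]
tool_rot: [-0.0, 1.0, 0.027, -0.0]
contact_force: [0.7, 0.0, -4.8]
gripper_width: 0.299
```

```bash
python3 st.py; python3 trk.py r3
```

```text
t 13.05 p [ 0.5575 -0.238   0.2742] yaw 3.09 zaxis [-1.e-04  0.e+00 -1.e+00] F [ 0.7   0.01 -4.81] w 0.299 q [ 0.39  0.35 -0.12  1.7   0.05  1.09 -1.26]
shift px -0.25 -0.875 score 0.965 1cm= [ 0.16 -2.61] rise mm 3.4
```

View pics/r3.png

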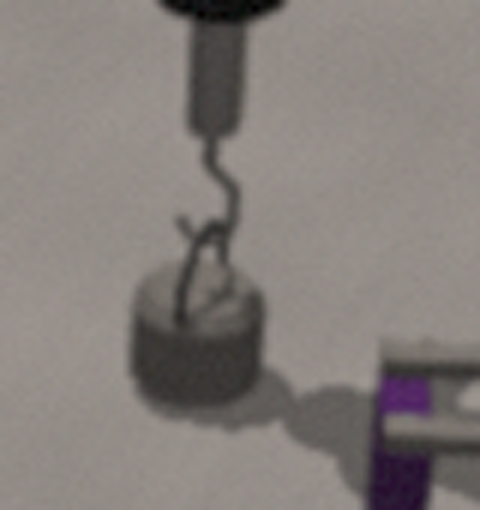

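Request:
{"api": "move_arm", "payload": {"steps": [-1,0,0,0.2,0,0,0,-1,0,0,0.2,0,0,0,-1,0,0,0.1,0,0,0,-1,0,0,0,0,0,0,-1,0,0,0,0,0,0,-1,0,0,0,0,0,0]}}

```text
t: 13.7
eef_pos: [0.5575, -0.238, 0.2792]
tool_rot: [-0.0, 1.0, 0.027, -0.0]
contact_force: [-0.7, 0.0, -4.0]
gripper_width: 0.3
```

```bash
python3 st.py; python3 trk.py r4
```

```text
t 13.7 p [ 0.5575 -0.238   0.2792] yaw 3.09 zaxis [-1.e-04  0.e+00 -1.e+00] F [-0.74  0.04 -3.98] w 0.3 q [ 0.39  0.35 -0.12  1.69  0.04  1.1  -1.26]
shift px -0.25 -2.625 score 0.936 1cm= [ 0.16 -2.61] rise mm 10.1
```

View pics/r4.png

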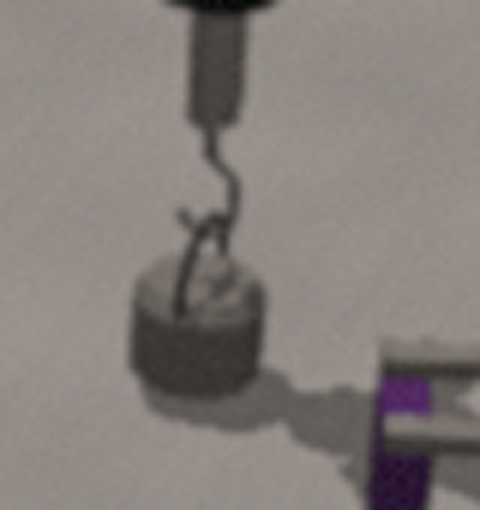

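The canister hangs clear, with the shadow detached and a measured rise of about 10 mm. Holding still for over 2 s.

Request:
{"api": "move_arm", "payload": {"steps": [-1,0,0,0,0,0,0,-1,0,0,0,0,0,0,-1,0,0,0,0,0,0,-1,0,0,0,0,0,0,-1,0,0,0,0,0,0,-1,0,0,0,0,0,0,-1,0,0,0,0,0,0,-1,0,0,0,0,0,0]}}

```text
t: 14.55
eef_pos: [0.5576, -0.238, 0.2793]
tool_rot: [0.0, 1.0, 0.027, 0.0]
contact_force: [-0.4, -0.6, -5.5]
gripper_width: 0.301
```

Request:
{"api": "move_arm", "payload": {"steps": [-1,0,0,0,0,0,0,-1,0,0,0,0,0,0,-1,0,0,0,0,0,0,-1,0,0,0,0,0,0,-1,0,0,0,0,0,0,-1,0,0,0,0,0,0,-1,0,0,0,0,0,0,-1,0,0,0,0,0,0]}}

```text
t: 15.35
eef_pos: [0.5576, -0.238, 0.2793]
tool_rot: [-0.0, 1.0, 0.027, -0.0]
contact_force: [0.5, -0.7, -4.5]
gripper_width: 0.298
```

```bash
python3 st.py; python3 trk.py r5; python3 - <<'E'
from h import *
t=cam("top");crop(t,380,160,90,80,6,"pics/top_h.png")
E
```

```text
t 15.35 p [ 0.5576 -0.238   0.2793] yaw 3.09 zaxis [-0.  0. -1.] F [ 0.51 -0.69 -4.47] w 0.298 q [ 0.39  0.35 -0.12  1.69  0.04  1.1  -1.26]
shift px -0.25 -2.625 score 0.935 1cm= [ 0.16 -2.61] rise mm 10.1
```

Request:
{"api": "move_arm", "payload": {"steps": [-1,0,0,0,0,0,0,-1,0,0,0,0,0,0,-1,0,0,0,0,0,0,-1,0,0,0,0,0,0,-1,0,0,0,0,0,0,-1,0,0,0,0,0,0,-1,0,0,0,0,0,0,-1,0,0,0,0,0,0]}}

```text
t: 16.25
eef_pos: [0.5576, -0.238, 0.2793]
tool_rot: [0.0, 1.0, 0.027, 0.0]
contact_force: [0.3, 0.1, -4.7]
gripper_width: 0.295
```

Request:
{"api": "move_arm", "payload": {"steps": [-1,0,0,0,0,0,0,-1,0,0,0,0,0,0,-1,0,0,0,0,0,0,-1,0,0,0,0,0,0,-1,0,0,0,0,0,0,-1,0,0,0,0,0,0,-1,0,0,0,0,0,0,-1,0,0,0,0,0,0]}}

```text
t: 17.05
eef_pos: [0.5576, -0.238, 0.2793]
tool_rot: [0.0, 1.0, 0.027, 0.0]
contact_force: [-1.7, 0.2, -4.6]
gripper_width: 0.298
```

```bash
python3 st.py; python3 trk.py r6
```

```text
t 17.05 p [ 0.5576 -0.238   0.2793] yaw 3.09 zaxis [ 1.e-04 -0.e+00 -1.e+00] F [-1.67  0.19 -4.64] w 0.298 q [ 0.39  0.35 -0.12  1.69  0.04  1.1  -1.26]
shift px -0.25 -2.625 score 0.936 1cm= [ 0.16 -2.61] rise mm 10.1
```

Held still for over 3 s. Lowering gently now.

Request:
{"api": "move_arm", "payload": {"steps": [-1,0,0,-0.15,0,0,0,-1,0,0,-0.15,0,0,0,-1,0,0,-0.15,0,0,0,-1,0,0,-0.15,0,0,0,-1,0,0,-0.1,0,0,0,-1,0,0,-0.1,0,0,0,-1,0,0,-0.1,0,0,0,-1,0,0,-0.1,0,0,0]}}

```text
t: 17.9
eef_pos: [0.5576, -0.238, 0.2692]
tool_rot: [0.0, 1.0, 0.027, 0.0]
contact_force: [-0.4, -0.2, -4.5]
gripper_width: 0.3
```

Request:
{"api": "move_arm", "payload": {"steps": [-1,0,0,-0.1,0,0,0,-1,0,0,-0.1,0,0,0,-1,0,0,-0.1,0,0,0,-1,0,0,-0.2,0,0,0,-1,0,0,-0.2,0,0,0,-1,0,0,-0.2,0,0,0,-1,0,0,0,0,0,0,-1,0,0,0,0,0,0]}}

```text
t: 18.7
eef_pos: [0.5576, -0.2379, 0.2603]
tool_rot: [-0.0, 1.0, 0.027, 0.0]
contact_force: [-0.3, 1.0, -3.5]
gripper_width: 0.299
```

```bash
python3 st.py; python3 trk.py d1
```

```text
t 18.7 p [ 0.5576 -0.2379  0.2603] yaw 3.09 zaxis [ 1.e-04  0.e+00 -1.e+00] F [-0.33  0.98 -3.53] w 0.299 q [ 0.39  0.36 -0.12  1.72  0.05  1.06 -1.26]
shift px -0.25 0.0 score 0.993 1cm= [ 0.16 -2.61] rise mm -0.0
```

Request:
{"api": "move_arm", "payload": {"steps": [-1,0,0,-0.3,0,0,0,-1,0,0,-0.3,0,0,0,-1,0,0,-0.3,0,0,0,-1,0,0,-0.4,0,0,0,-1,0,0,-0.4,0,0,0,-1,0,0,-0.4,0,0,0,-1,0,0,-0.3,0,0,0,-1,0,0,0,0,0,0]}}

```text
t: 19.55
eef_pos: [0.5572, -0.2379, 0.2357]
tool_rot: [-0.0, 1.0, 0.027, -0.0]
contact_force: [-0.1, 1.1, -1.6]
gripper_width: 0.298
```

```bash
python3 st.py; python3 trk.py d2; python3 look.py d2l
```

```text
t 19.55 p [ 0.5572 -0.2379  0.2357] yaw 3.08 zaxis [-1.e-03  2.e-04 -1.e+00] F [-0.08  1.11 -1.58] w 0.298 q [ 0.39  0.39 -0.12  1.74  0.05  1.02 -1.26]
shift px -0.625 0.25 score 0.99 1cm= [ 0.16 -2.61] rise mm -1.0
```

View pics/d2l.png

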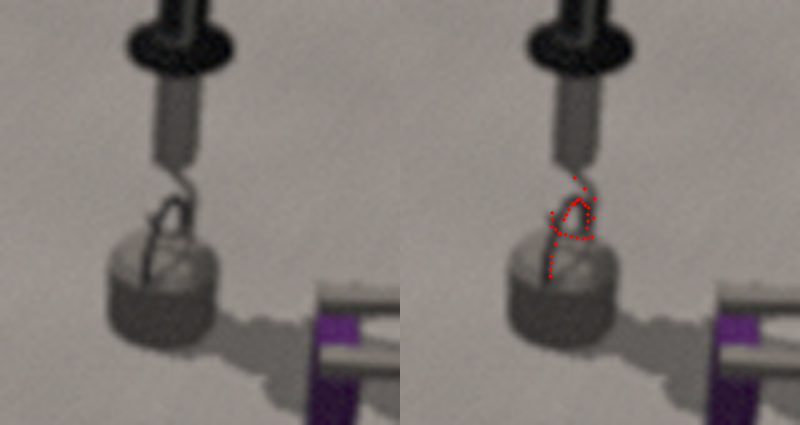

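Request:
{"api": "move_arm", "payload": {"steps": [-1,-0.3,0,0,0,0,0,-1,-0.5,0,0,0,0,0,-1,-0.6,0,0,0,0,0,-1,-0.6,0,0,0,0,0,-1,-0.8,0,0,0,0,0,-1,-1,0,0,0,0,0,-1,-1.2,0,0,0,0,0,-1,0,0,0,0,0,0]}}

```text
t: 20.5
eef_pos: [0.5054, -0.2384, 0.2363]
tool_rot: [0.0, 1.0, 0.026, -0.001]
contact_force: [0.6, -0.6, -2.2]
gripper_width: 0.3
```

```bash
python3 st.py; python3 trk.py d3;python3 look.py d3l
```

```text
t 20.5 p [ 0.5054 -0.2384  0.2363] yaw 3.01 zaxis [-1.5e-03 -2.0e-04 -1.0e+00] F [ 0.62 -0.64 -2.22] w 0.3 q [ 0.42  0.31 -0.12  1.85  0.04  0.98 -1.23]
shift px -0.625 0.375 score 0.972 1cm= [ 0.16 -2.61] rise mm -1.4
```

View pics/d3l.png

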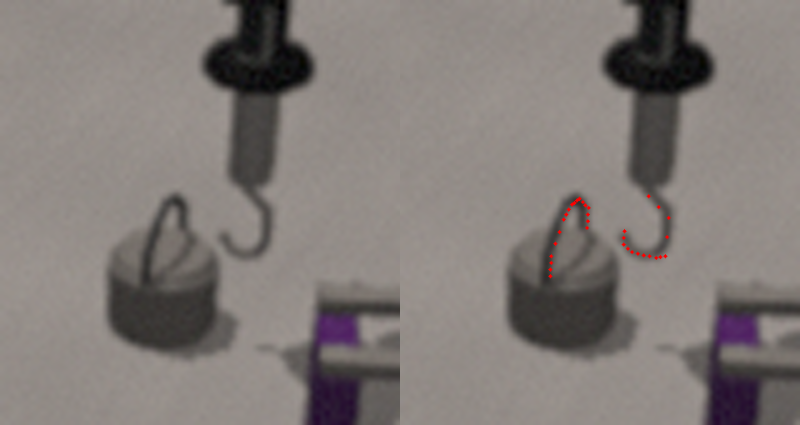

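Unhooked; the canister stands within about 1–2 mm of where it was. Returning to the stand.

Request:
{"api": "move_arm", "payload": {"steps": [-1,0,0,1.5,0,0,0,-1,0,0,3,0,0,0,-1,0,0,3,0,0,0,-1,0,0,2.6,0,0,0,-1,0,3,0,0,0,0,-1,0,4.5,0,0,0,0,-1,-0.5,4.5,0,0,0,0,-1,-0.5,4.5,0,0,0,3]}}

```text
t: 21.45
eef_pos: [0.4978, -0.071, 0.3375]
tool_rot: [-0.0, 0.999, 0.054, 0.0]
contact_force: [1.0, 0.6, -1.8]
gripper_width: 0.295
```

Request:
{"api": "move_arm", "payload": {"steps": [-1,-0.5,4.5,0,0,0,3,-1,-0.5,4.5,0,0,0,3,-1,-0.9,4.5,0,0,0,3,-1,-0.8,4.5,0,0,0,0,-1,-0.8,4,0,0,0,0,-1,0,1.9,0,0,0,0,-1,0,0,0,0,0,0,-1,0,0,0,0,0,0]}}

```text
t: 22.25
eef_pos: [0.4628, 0.166, 0.3372]
tool_rot: [0.0, 0.991, 0.132, -0.0]
contact_force: [0.0, -1.1, -2.5]
gripper_width: 0.3
```

```bash
python3 st.py
```

```text
t 22.25 p [0.4628 0.166  0.3372] yaw 15.14 zaxis [-0.e+00 -2.e-04 -1.e+00] F [ 0.02 -1.11 -2.48] w 0.3 q [-0.06  0.13 -0.45  1.85  0.06  1.17 -1.84]
```

Request:
{"api": "move_arm", "payload": {"steps": [-1,0,0.05,-2,0,0,0,-1,0,0,-3,0,0,0,-1,0,0,-3,0,0,0,-1,0,0,-2.5,0,0,0,-1,0,0,-1.5,0,0,0,-1,0,0,-1,0,0,0,-1,0,0,0,0,0,0,-1,0,0,0,0,0,0]}}

```text
t: 23.05
eef_pos: [0.4632, 0.1661, 0.2079]
tool_rot: [-0.0, 0.991, 0.131, 0.0]
contact_force: [0.1, 0.1, -1.7]
gripper_width: 0.298
```

```bash
python3 st.py; python3 - <<'E'
from h import *
s=cam("side")
crop(s,225,130,110,120,5,"pics/back.png")
E
```

```text
t 23.05 p [0.4632 0.1661 0.2079] yaw 15.03 zaxis [ 8.e-04  2.e-04 -1.e+00] F [ 0.08  0.14 -1.74] w 0.298 q [-0.09  0.27 -0.44  2.01  0.15  0.89 -1.92]
```

View pics/back.png

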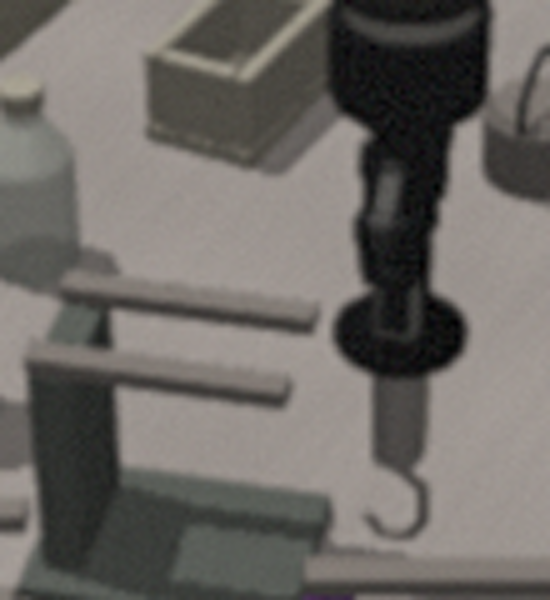

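Aligned with the slot; moving in along the stand's +x by 8.45 / 2.3 cm.

Request:
{"api": "move_arm", "payload": {"steps": [-1,1,0.28,0,0,0,0,-1,1.3,0.36,0,0,0,0,-1,1.3,0.36,0,0,0,0,-1,1.3,0.35,0,0,0,0,-1,1.3,0.35,0,0,0,0,-1,1.3,0.35,0,0,0,0,-1,0.95,0.25,0,0,0,0,-1,0,0,0,0,0,0]}}

```text
t: 23.9
eef_pos: [0.5486, 0.19, 0.2071]
tool_rot: [-0.0, 0.991, 0.131, 0.0]
contact_force: [-0.8, -0.2, -1.7]
gripper_width: 0.298
```

```bash
python3 st.py; python3 - <<'E'
from h import *
s=cam("side")
crop(s,210,140,110,120,5,"pics/back2.png")
E
```

```text
t 23.9 p [0.5486 0.19   0.2071] yaw 15.06 zaxis [ 4.e-04  7.e-04 -1.e+00] F [-0.81 -0.24 -1.67] w 0.298 q [-0.12  0.41 -0.41  1.81  0.19  0.96 -1.92]
```

View pics/back2.png

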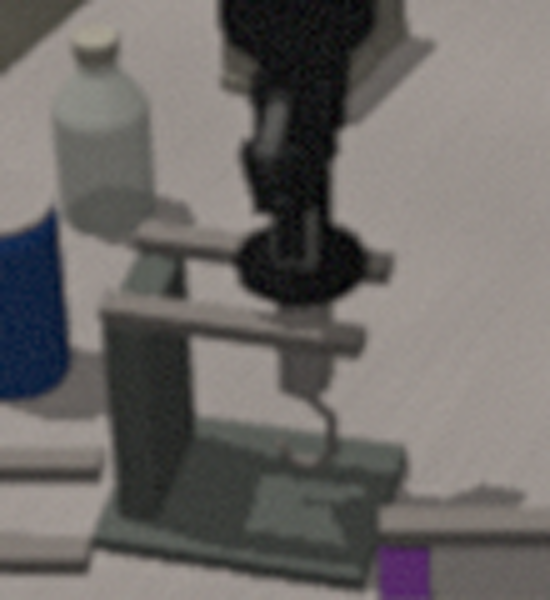

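Request:
{"api": "move_arm", "payload": {"steps": [-1,0,0,-0.4,0,0,0,-1,0,0,-0.4,0,0,0,-1,0,0,-0.25,0,0,0,-1,0,0,-0.1,0,0,0,-1,0,0,-0.1,0,0,0,-1,0,0,0,0,0,0,-1,0,0,0,0,0,0]}}

```text
t: 24.65
eef_pos: [0.5471, 0.1895, 0.1949]
tool_rot: [-0.0, 0.991, 0.131, 0.0]
contact_force: [-0.4, -0.7, -1.8]
gripper_width: 0.3
```

```bash
python3 st.py
```

```text
t 24.65 p [0.5471 0.1895 0.1949] yaw 15.08 zaxis [ 3.e-04  0.e+00 -1.e+00] F [-0.45 -0.7  -1.85] w 0.3 q [-0.12  0.42 -0.41  1.83  0.2   0.94 -1.93]
```

Request:
{"api": "move_arm", "payload": {"steps": [-1,0,0,-0.05,0,0,0,-1,0,0,-0.05,0,0,0,-1,0,0,0,0,0,0]}}

```text
t: 24.95
eef_pos: [0.5472, 0.1896, 0.1947]
tool_rot: [0.0, 0.991, 0.131, 0.0]
contact_force: [-2.5, -1.1, 5.8]
gripper_width: 0.299
```

```bash
python3 st.py
```

```text
t 24.95 p [0.5472 0.1896 0.1947] yaw 15.08 zaxis [ 6.e-04 -1.e-04 -1.e+00] F [-2.46 -1.1   5.76] w 0.299 q [-0.12  0.42 -0.41  1.83  0.2   0.94 -1.93]
```

Flange seated (Fz turned to +5.8 N). Releasing and retreating.

Request:
{"api": "move_arm", "payload": {"steps": [-0.2,0,0,0,0,0,0,0.2,0,0,0,0,0,0,1,0,0,0,0,0,0,1,0,0,0,0,0,0,1,0,0,0,0,0,0,1,0,0,0,0,0,0,1,0,0,0,0,0,0,1,0,0,0,0,0,0]}}

```text
t: 25.75
eef_pos: [0.547, 0.1896, 0.1938]
tool_rot: [-0.0, 0.991, 0.131, 0.0]
contact_force: [-0.2, 0.3, 0.1]
gripper_width: 1.001
```

Request:
{"api": "move_arm", "payload": {"steps": [1,0,0,0.5,0,0,0,1,0,0,1,0,0,0,1,0,0,2,0,0,0,1,0,0,3,0,0,0,1,0,0,3,0,0,0,1,0,0,3,0,0,0,1,0,0,3,0,0,0,1,0,0,0,0,0,0]}}

```text
t: 26.55
eef_pos: [0.5488, 0.1908, 0.3546]
tool_rot: [-0.001, 0.991, 0.131, 0.004]
contact_force: [-0.9, -0.4, 0.2]
gripper_width: 1.001
```

Request:
{"api": "move_arm", "payload": {"steps": [1,-1,-4,0,0,0,0,1,-1,-4,0,0,0,0,1,-1,-4,0,0,0,0,1,0,-4,0,0,0,0,1,0,-4,0,0,0,0,1,0,0,0,0,0,0,1,0,0,0,0,0,0,1,0,0,0,0,0,0]}}

```text
t: 27.35
eef_pos: [0.517, -0.009, 0.349]
tool_rot: [-0.0, 0.991, 0.132, 0.0]
contact_force: [0.7, 0.8, 0.3]
gripper_width: 1.003
```

```bash
python3 st.py; python3 trk.py end; python3 - <<'E'
from h import *
s=cam("side");t=cam("top")
cv2.imwrite("pics/end_s.png",s["pixels"][:,:,::-1]);cv2.imwrite("pics/end_t.png",t["pixels"][:,:,::-1])
crop(s,220,165,90,95,6,"pics/end_sc.png")
for q in("scale","canister"):print(q,[models.place_of(n,q)[:2] for n in("top","side")])
E
```

```text
t 27.35 p [ 0.517 -0.009  0.349] yaw 15.2 zaxis [ 2.e-04  7.e-04 -1.e+00] F [0.69 0.76 0.3 ] w 1.003 q [ 0.19  0.16 -0.33  1.79  0.05  1.2  -1.46]
shift px -0.625 0.375 score 0.979 1cm= [ 0.16 -2.61] rise mm -1.4
scale [[{'position': [208.3, 261.6], 'score': 0.8}, {'position': [206.2, 264.2], 'score': 0.35}], [{'position': [196.1, 271.7], 'score': 0.89}]]
canister [[{'position': [136.0, 275.0], 'score': 0.35}], [{'position': [142.5, 335.6], 'score': 0.74}, {'position': [165.3, 335.0], 'score': 0.63}]]
```

View pics/end_s.png

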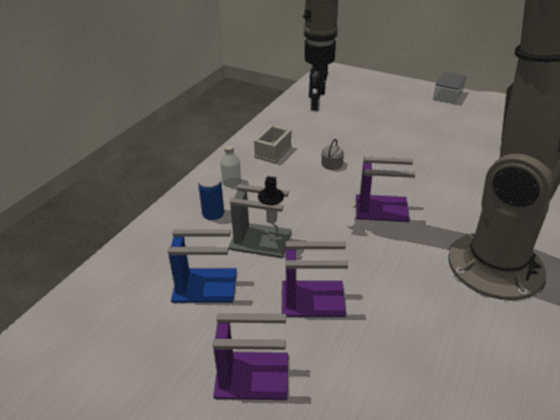

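View pics/end_sc.png

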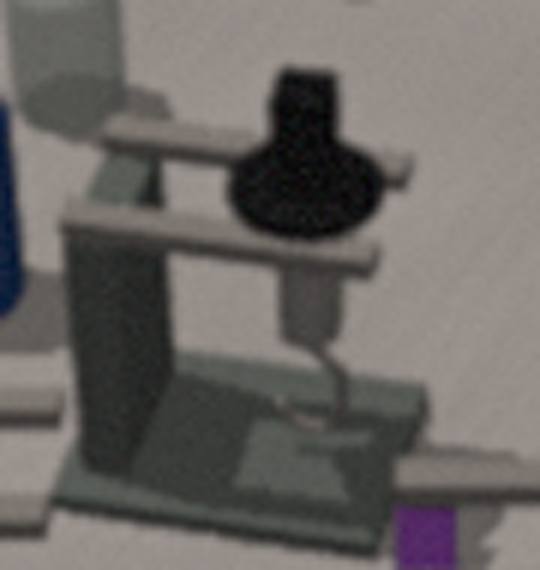

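View pics/end_t.png

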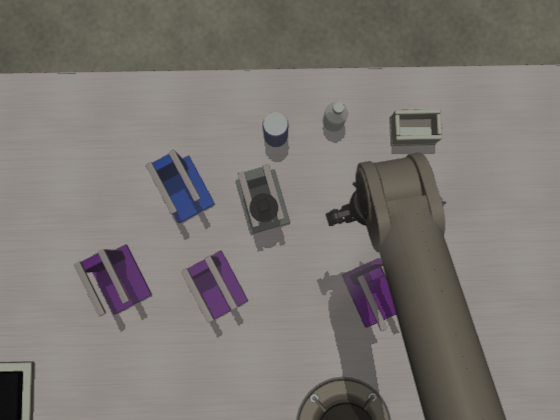

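The scale hangs in the grey stand as it did at the start (flange at side (271,196)), and the canister stands at side (333,155). The bystanders are unmoved and the gripper is clear.

```bash
python3 -c "
from station import order
print(order.hand_in())"
```

```text
the job is handed in; nothing more can be done
None
```

The job was done in the order asked and handed in at about t = 27.5 s, well inside the 72 s limit. No verdict is reported.

- **Lift:** I took the scale from the grey stand, hooked it under the bail and raised the canister by the scale only. The side camera showed a rise of about 10 mm. It read the same 10.1 mm at the start, middle and end of a hold of over 3 s, with the tool still. By force, the load was roughly 2.5 to 3 N.
- **Return:** I lowered the canister gently, unhooked it and hung the scale back in the slot. The flange seated with a 5.8 N contact reading before I released it.
- **Last checks:** The scale hangs in the grey stand as at the start. The bystanders and the other stands look unmoved, and the gripper is open and clear.
- **Small disagreements:** Image tracking put the canister about 1–2 mm from where it stood, near the calibration limit. At the end the arm hid the canister from the top camera, where the network gave only one weak detection (score 0.35) at the blue can. The canister's final place therefore rests on the side view alone.

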